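# Snap a screw mark into the power strip's hanging bracket

## Task

The aluminium hanging bracket for the power strip lies under the blue drilling guide and needs a centre mark for its screw. Lift the red spring punch out of its wooden stand, lower its nose through the guide's hole onto the bracket and press straight down, steadily, until the spring trips with a snap, never leaning on the guide or bracket with more than about 20 N. Then draw the punch out and stand it back fully home and upright in its stand, leaving everything else on the shelf where it is.

Things in the scene. Friction and masses are not known exactly. Their poses are not given: they have to be found in the camera images.
- punch_grip (a point): centre of the red round grip (20 mm thick, 54 mm long) of the loose spring punch. Own +z points from the nose up to the cap. Below this point: flange top 27 mm, flange underside 32 mm, barrel's lower end 57 mm, nose tip (extended) 112 mm. Above it: top of the cap 33 mm. The punch starts hanging upright in the stand, flange on the rim, turned freely about its axis
- punch_tip (a point): point of the steel nose, a 9 mm rod standing 55 mm out of the barrel, its last 6 mm tapered to a 2.4 mm point. Pushed in, its spring gives 1.5 N per mm (from 1 N); at about 13 N, some 8 mm in, it trips: the force falls at once by about 4 N or more, to 9 N or less. Taken off the work, the nose comes out again and the punch is cocked anew
- trip (a joint): state of the trip inside the punch, in rad, out of sight: near 0 = cocked; jumps to about 0.47 when the spring trips and stays there as long as the nose is kept pressed in; falls back to 0 when it is let off
- punch: the whole spring punch, 0.28 to 0.38 kg, 145 mm long; origin where the nose tip is when fully out, +z up along it. Dark flange below the grip: 34 mm wide, 5 mm thick. Steel barrel below it: 20 mm wide, its last 7 mm tapered. After the trip it can be pushed about 5 mm farther, the force rising again to 14 N; then it meets a hard stop and the force shoots up
- stand_mouth (a point): centre of the upper rim, 86 mm above the shelf, of the fixed wooden stand: an upright tube 44 mm wide outside with a 24 mm bore, on an 80 mm square foot. The punch is home when its flange lies on this rim, its grip centre then 32 mm above this point
- guide_mouth (a point): centre of the upper end of the 13 mm round hole in the fixed blue drilling guide: a bridge 44 mm along its x, 104 mm along its y, 12 mm thick, top 38 mm above the shelf. Under it, along its x, the aluminium bracket (30 mm wide, on wooden packing) lies fixed; its face is 18 to 32 mm below this point, differs each time and is not reported: feel for it
- guide: the drilling guide with the bracket under it; origin on the shelf under the hole, z up
- mug: bystander: teal enamel mug, 82 mm wide, 85 mm tall
- canister: bystander: clear sugar canister with white twist cap, 88 mm wide, 113 mm tall
- coaster: bystander: round dark wooden coaster, 90 mm wide, 8 mm thick
- strainer: bystander: stainless tea strainer: 68 mm bowl, long thin handle along its own +x
- teaspoon: bystander: steel teaspoon, 140 mm
- screw_tin: bystander: brass-coloured tin, 60 mm wide, 60 mm tall
Not all that is in view belongs to the job. Leave any green, pink or purple look-alike of the part that bears stand_mouth alone.

How it is judged:
On the way:
1. with its nose standing down in the guide's hole on the bracket and the punch upright, the punch is pressed until its spring trips (value of joint trip above 0.35 rad and horizontal distance between punch_tip and guide_mouth below 0.004 m and z of punch_tip in the frame of guide_mouth below -0.012 m and angle between punch_grip's own z axis and vertical below 0.15 rad and contact force between punch and guide above 1.5 N), for 0.05 s.
At the end, for the whole second after the job is handed in: the punch, cocked again (trip below 0.15 rad), stands at rest and let go in its stand: grip centre 28 to 35.5 mm above the rim's centre and within 5 mm of its axis, upright within 0.08 rad (horizontal distance between punch_grip and stand_mouth below 0.005 m and z of punch_grip in the frame of stand_mouth between 0.028 and 0.0355 m and angle between punch_grip's own z axis and vertical below 0.08 rad and linear speed of punch below 0.02 m/s and value of joint trip below 0.15 rad); the robot touches nothing.
It fails at once if the punch is pressed on the guide or bracket with more than 22 N (contact force between punch and guide above 22 N).
It fails at once if a bystander is moved by more than 20 mm (distance of any of mug, canister, coaster, strainer, teaspoon, screw_tin from where it was at the start of the episode above 0.02 m).
It also fails if it takes over 67 s, if anything falls off the work surface, if the arm or the gripper's body presses on something with over 40 N, if the wrist force passes 120 N, or if a joint passes its speed limit or range.

## Robot

A 6-joint arm with a two-finger parallel gripper is mounted at the origin on the work surface. World frame = base frame: x ahead of the robot, y to its left, z up, the work surface at z = 0. Lengths are in m, angles in rad, forces in N, time in s.
With the tool pointing down it reaches from about 0.35 to 0.975 m from the base axis. Payload 4.9 kg.
Tool frame: the origin (TCP) lies at the very end of the fingers, on their centre line; the grasp point (between the pads) lies 19 mm behind it (manip.grasp_offset is the distance from the TCP to the grasp point, in m); z points along the fingers, y is the line along which they close (so a half turn about z gives the same grasp; the last joint's range is limited). The gripper opens to 85 mm and grips with 20 to 120 N. Pads are 22 mm wide; open, the fingers measure 114 mm over their backs; the gripper's body (76 mm by 85 mm) begins 54 mm behind the grasp point. The pads swing forward as they close: fully open they stand 13 mm farther back than shut.
Start: joints at [-1.409, 0.053, 1.613, -0, 1.476, -0.119], TCP at [0.173, -0.601, 0.231] pointing down, gripper open.
Joint ranges: [-3.01, 3.01], [-1.01, 2.22], [0.06, 2.58], [-1.02, 4.17], [0.09, 2.62], [-3.14, 3.14]. Speed limits (rad/s): [2.57, 2.57, 3.14, 3.14, 3.14, 3.14].

## Interface

Orientations are given as a unit quaternion [w, x, y, z].
In Python, from plant import manip, eyes, job_done, models gives the robot as it stands.
- The arm moves only by the tool servo_tool, never from a script. Its argument "motion" is one flat list of numbers, 5 for each row, row after row: the opening, from -1 (shut) to 1 (fully open), then the shift along the tool's x, y, z normalised to -1 to 1, where 1 is 120 mm, then the turn about the tool's z normalised to -1 to 1, where 1 is 45 degrees. A call has 1 to 5 rows; each row is the pose to reach, as a shift and turn from the pose commanded when the call began, along the tool's axes at that moment; what a row does not reach only later rows make up. A row lasts 1/8 s, in which the tool goes at most 62.5 mm and 10.7 degrees, less where a joint would pass 70% of its speed; a pose out of reach is approached as far as the arm can. A call with a number of a shift or a turn outside -1 to 1 is refused whole. A call with a gripper value outside its range is refused whole. The fingers move at their own pace and stop on an object; the grip force is fixed at half the most. Time passes only in rows, so rows that repeat a pose let the fingers close. It gives the time, the measured TCP pose, the force, the opening and the grip force at its end, in the units of the state.
- manip.state(): the state, without advancing time (a new reading comes with each control period).
- eyes.grab_frame(name): name is "scene" or "top" or "wrist"; returns (picture, depth): 384x512x3 uint8, red, green, blue; 384x512 float32, m along the optical axis (not along the pixel's ray), 0 where there is no reading.
- eyes.camera_params(name): a dict with "fov_y" (degrees; the focal length in pixels is half the picture's height over the tangent of half this angle, whatever the lens; pixels are square), "cx", "cy" (the principal point, pixels), "D" ([k1, k2, p1, p2, k3] as OpenCV has them; the pictures are not rectified), "pose" (4x4, takes a point from camera to world coordinates); the wrist camera has in their place "T_tool_cam" (4x4, takes a point from camera to tool coordinates, whose origin is the TCP and whose axes are the flange's). Camera axes: x right, y up, looking along -z (the intrinsics and any distortion apply to the point x, -y, -z); pixel columns grow to the right and rows downward; lengths in m; the calibration is good to about 2 mm. A picture is of the moment at which its call begins: read the wrist's pose just before it. camera_params takes no time and is no camera call.
- job_done(): hands the job in; it is judged then, once.
Trained networks look in the newest picture that a camera, given by its name, has taken for a name from the list of things; names that differ only in an ending like _2 or _b are one class to them, and where a whole thing is asked for, a point or a joint stands for the part that bears it (a point fixed in the world has none). Each returns a list of dicts, best first, with "p" (0 to 1); they miss things now and then, are a little off and sometimes report something else, mostly with a low value. They report only what shows in the picture. A call takes as long as a camera call. They do not tell look-alikes from the thing itself.
- models.regions_of(camera, label): "mask" (384x512 bool, what is visible of it) and "pixel" ([column, row] in pixels, amid what is visible of it).
The state is a dict: "time": time; "joint_pos": joint angles; "joint_vel": joint speeds; "joint_efforts": joint torques, N m; "tool_pos": TCP position; "tool_rot": TCP orientation; "contact_force": force on the tool from outside, world axes, zero at the start; "ft_torque": the same for the moment, N m; "gripper_width": opening from 0.0 (shut) to 1.0 (fully open); "grasp_force": force on a finger pad.
Only numpy, scipy, OpenCV 4.12 (cv2) and the standard library are available. Lean on these libraries where they do the work, as an engineer would, in place of code of your own. Each camera call takes 0.05 s, during which the arm holds its last target. There are 200 camera calls.

## Working session

There is one attempt and no reset: what is moved stays moved. The work goes in short steps, Python scripts to look and compute and a tool call to move; the robot and the scene stay as the last step left them, time stands still between calls to the robot, and variables do not carry over. Pictures are saved under pics/ and viewed, at most 10 in all, crops included, and the job is handed in when it is done.

Besides the shell and the picture viewer there is one more tool, called by a JSON object that holds its "name" and its "arguments". servo_tool: Moves the arm, as the interface text tells. Its arguments: {"type":"object","properties":{"motion":{"type":"array","items":{"type":"number","minimum":-1,"maximum":1}}},"required":["motion"]}

```bash
mkdir -p pics
cat > h.py <<'E'
import numpy as np, cv2
from plant import manip, eyes, job_done, models
from scipy.spatial.transform import Rotation as R
def Tq(p,q):
    T=np.eye(4);T[:3,:3]=R.from_quat([q[1],q[2],q[3],q[0]]).as_matrix();T[:3,3]=p;return T
def grab(n):
    s=manip.state();im,d=eyes.grab_frame(n);c=eyes.camera_params(n)
    P=c["pose"] if "pose" in c else Tq(s["tool_pos"],s["tool_rot"])@np.array(c["T_tool_cam"])
    return im,d,c,np.array(P)
def pts(px,d,c,P):
    px=np.asarray(px,float).reshape(-1,2);f=192/np.tan(np.radians(c["fov_y"])/2)
    K=np.array([[f,0,c["cx"]],[0,f,c["cy"]],[0,0,1.]])
    u=cv2.undistortPoints(px[:,None],K,np.array(c["D"],float))[:,0]
    z=d[px[:,1].astype(int),px[:,0].astype(int)] if np.ndim(d) else np.full(len(px),d)
    return np.c_[u[:,0]*z,-u[:,1]*z,-z]@P[:3,:3].T+P[:3,3]
def cloud(mask,d,c,P):
    r,cc=np.nonzero(mask&(d>0));return pts(np.c_[cc,r],d,c,P)
def save(im,n): cv2.imwrite(f"pics/{n}.png",im[:,:,::-1])
E
cat > a.py <<'E'
from h import *
print(manip.state(),manip.grasp_offset)
for n in ["top","scene"]:
    im,d,c,P=grab(n);save(im,n+"1")
    print(n,P.round(3).tolist(),c["fov_y"])
    for l in ["punch","stand_mouth","guide","mug","canister","screw_tin","strainer"]:
        for r in models.regions_of(n,l)[:3]:
            q=cloud(r["mask"],d,c,P)
            if len(q)<5: continue
            print(n,l,round(r["p"],2),np.round(r["pixel"]),len(q),np.median(q,0).round(3),np.percentile(q,2,axis=0).round(3),np.percentile(q,98,axis=0).round(3))
E
python3 a.py
```

```text
{'time': 0.0, 'joint_pos': array([-1.40899457e+00,  5.33660572e-02,  1.61430416e+00, -1.35855082e-05,
        1.47598900e+00, -1.18988995e-01]), 'joint_vel': array([ 0.00178715, -0.00139116,  0.00028649,  0.00186804,  0.00120887,
        0.00050677]), 'joint_efforts': array([ 7.81896506e-04, -3.93678296e+01, -3.70175064e+01, -3.86977251e-05,
        6.99349330e-03,  3.57661687e-07]), 'tool_pos': array([ 0.17309917, -0.59990079,  0.23005124]), 'tool_rot': array([-1.03289712e-03,  9.90160127e-01,  1.39935181e-01, -2.88770988e-05]), 'contact_force': array([-1.35712325, -0.06418682, -0.55925917]), 'ft_torque': array([-0.02804543, -0.0130139 , -0.00984585]), 'grasp_force': 0.0, 'gripper_width': 0.9984053646667169} 0.0187
top [[0.011, 0.988, -0.157, 0.3], [-1.0, 0.009, -0.016, -0.004], [-0.015, 0.157, 0.988, 1.692], [0.0, 0.0, 0.0, 1.0]] 47.84727092261845
top punch 0.64 [323. 198.] 68 [ 0.538 -0.209  0.108] [ 0.528 -0.226  0.085] [ 0.554 -0.197  0.155]
top stand_mouth 0.95 [270. 250.] 427 [ 0.363 -0.012  0.006] [ 0.324 -0.051 -0.004] [0.405 0.027 0.09 ]
top stand_mouth 0.9 [366. 234.] 418 
[... 1206 characters left out ...]
 stand_mouth 0.74 [295. 184.] 727 [0.512 0.207 0.018] [ 0.442  0.156 -0.002] [0.557 0.275 0.039]
scene stand_mouth 0.61 [114. 247.] 915 [ 0.435 -0.387  0.025] [ 0.384 -0.417  0.002] [ 0.459 -0.345  0.086]
scene guide 0.63 [295. 179.] 704 [0.512 0.206 0.021] [ 0.459  0.156 -0.002] [0.556 0.272 0.039]
scene mug 0.86 [366. 204.] 1143 [0.763 0.239 0.053] [0.714 0.214 0.001] [0.803 0.304 0.084]
scene canister 0.58 [244. 272.] 2009 [ 0.768 -0.241  0.093] [ 0.715 -0.266  0.007] [ 0.791 -0.188  0.114]
scene screw_tin 0.78 [356. 155.] 329 [0.566 0.474 0.04 ] [0.535 0.459 0.003] [0.584 0.509 0.06 ]
scene strainer 0.95 [285. 249.] 550 [ 0.713 -0.055  0.017] [ 0.576 -0.087 -0.001] [ 0.755 -0.023  0.029]
```

View pics/top1.png

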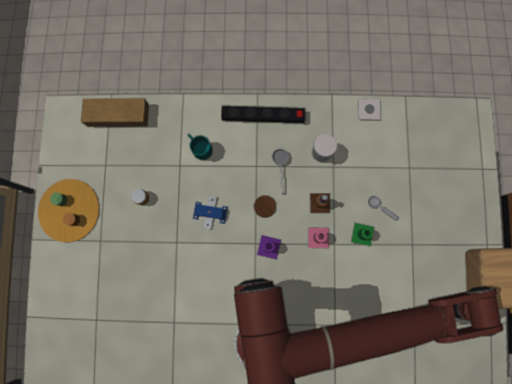

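View pics/scene1.png

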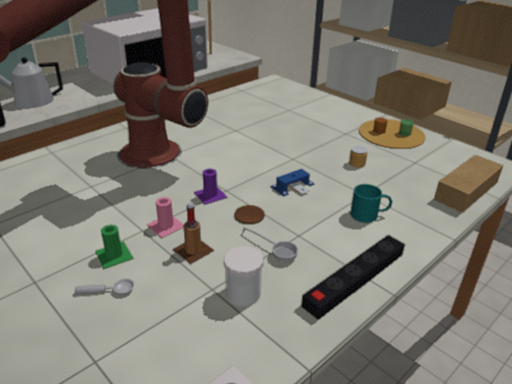

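The top view (pixel 320,200) and the scene view (190,240) show the brown stand holding the red punch. The blue guide is at top (210,213). The purple, pink and green stands are look-alikes. I'm moving towards the punch and squaring the tool to the world axes.

{"name": "servo_tool", "arguments": {"motion": [1,0.5,-0.3,0,0.18,1,1,-0.6,0,0.358,1,1,-0.6,0,0.358]}}

```text
time: 1.18
tool_pos: [0.2704, -0.496, 0.2314]
tool_rot: [-0.0, 1.0, 0.001, 0.0]
contact_force: [-1.1, 0.2, 0.8]
gripper_width: 1.0
grasp_force: 0.0
```

```bash
python3 -c "
from h import *
s=manip.state();print(s['time'],s['tool_pos'],s['tool_rot']);print(np.array(eyes.camera_params('wrist')['T_tool_cam']).round(3),eyes.camera_params('wrist')['fov_y'])"
```

```text
1.175 [ 0.27040131 -0.49596138  0.2314429 ] [-1.11323328e-05  9.99998918e-01  1.45683769e-03  2.03700003e-04]
[[-0.     0.963  0.268  0.067]
 [ 1.     0.001 -0.002  0.002]
 [-0.002  0.268 -0.963 -0.143]
 [ 0.     0.     0.     1.   ]] 65.0071112461149
```

{"name": "servo_tool", "arguments": {"motion": [1,0.5,-0.5,-0.2,0,1,1,-1,-0.4,0,1,1,-1,-0.4,0]}}

```text
time: 1.55
tool_pos: [0.3896, -0.3774, 0.2804]
tool_rot: [0.001, 1.0, 0.0, 0.0]
contact_force: [0.2, -0.5, 0.0]
gripper_width: 0.998
grasp_force: 0.0
```

{"name": "servo_tool", "arguments": {"motion": [1,0.5,-0.5,0,0,1,1,-1,0,0,1,1,-1,0,0]}}

```text
time: 1.92
tool_pos: [0.5101, -0.257, 0.2796]
tool_rot: [0.0, 1.0, 0.001, 0.0]
contact_force: [-0.0, -0.7, -0.5]
gripper_width: 0.996
grasp_force: 0.0
```

{"name": "servo_tool", "arguments": {"motion": [1,0,-0.4,0,0,1,0,-0.4,0,0,1,0,-0.4,0,0]}}

```text
time: 2.3
tool_pos: [0.5087, -0.211, 0.2795]
tool_rot: [0.0, 1.0, -0.0, 0.0]
contact_force: [0.7, -0.5, 1.0]
gripper_width: 1.001
grasp_force: 0.0
```

```bash
cat > b.py <<'E'
from h import *
import sys
im,d,c,P=grab("wrist");save(im,sys.argv[1])
print(manip.state()['tool_pos'])
for l in sys.argv[2:]:
    for r in models.regions_of("wrist",l)[:2]:
        q=cloud(r["mask"],d,c,P)
        print(l,round(r["p"],2),np.round(r["pixel"]),len(q),np.median(q,0).round(4),np.percentile(q,2,axis=0).round(4),np.percentile(q,98,axis=0).round(4))
        for lo,hi in [(.027,.045),(.080,.089),(.094,.140),(.145,.156)]:
            k=q[(q[:,2]>lo)&(q[:,2]<hi)]
            if len(k)>20: print(lo,hi,len(k),((np.percentile(k,1,axis=0)+np.percentile(k,99,axis=0))/2).round(4),np.ptp(k,axis=0).round(4))
E
python3 b.py w1 punch stand_mouth
```

```text
[ 0.50854134 -0.21127578  0.27944453]
punch 0.71 [255. 141.] 744 [ 0.5443 -0.2145  0.1439] [ 0.5324 -0.2291  0.0898] [ 0.5549 -0.1997  0.1521]
0.094 0.14 63 [ 0.5466 -0.2148  0.1152] [0.0081 0.019  0.0355]
0.145 0.156 350 [ 0.5405 -0.2149  0.1488] [0.0182 0.0193 0.0081]
stand_mouth 0.89 [250. 231.] 3121 [ 0.4165 -0.2083  0.007 ] [ 0.3698 -0.2459  0.0036] [ 0.4419 -0.1702  0.087 ]
0.027 0.045 167 [ 0.4082 -0.2086  0.0359] [0.0347 0.0429 0.0178]
0.08 0.089 689 [ 0.4045 -0.2082  0.0841] [0.0417 0.0419 0.0083]
stand_mouth 0.79 [251. 128.] 2647 [ 0.5524 -0.2139  0.0054] [ 0.5014 -0.2535  0.0033] [ 0.5793 -0.1766  0.087 ]
0.08 0.089 416 [ 0.5401 -0.215   0.0856] [0.0428 0.0424 0.0064]
```

View pics/w1.png

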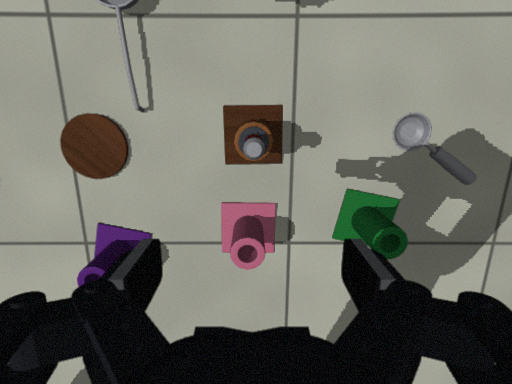

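{"name": "servo_tool", "arguments": {"motion": [1,0.27,0.03,0.3,0,1,0.27,0.03,0.83,0,1,0.27,0.03,0.83,0]}}

```text
time: 2.82
tool_pos: [0.5371, -0.2127, 0.173]
tool_rot: [-0.003, 1.0, -0.001, -0.006]
contact_force: [-0.0, -0.0, -0.3]
gripper_width: 1.003
grasp_force: 0.0
```

```bash
python3 b.py w2 punch; python3 -c "
from h import *
print(manip.state()['tool_pos'],manip.state()['tool_rot'])"
```

```text
[ 0.53924631 -0.21372348  0.17713504]
punch 0.62 [254. 197.] 1995 [ 0.5464 -0.2147  0.1281] [ 0.5338 -0.2291  0.0898] [ 0.5555 -0.2007  0.152 ]
0.08 0.089 21 [ 0.5552 -0.2153  0.0876] [0.0031 0.0185 0.0026]
0.094 0.14 478 [ 0.5456 -0.2149  0.1164] [0.011  0.0199 0.0456]
0.145 0.156 758 [ 0.5416 -0.2147  0.1487] [0.0184 0.0193 0.0078]
[ 0.54097468 -0.214529    0.1804266 ] [-1.05193929e-05  9.99999765e-01 -6.80178631e-04 -8.15427726e-05]
```

{"name": "servo_tool", "arguments": {"motion": [1,0,0,0.35,0,1,0,0,0.66,0,1,0,0,0.66,0,1,0,0,0.66,0]}}

```text
time: 3.42
tool_pos: [0.5431, -0.2151, 0.1044]
tool_rot: [0.001, 1.0, -0.0, 0.003]
contact_force: [-0.4, -0.1, 0.3]
gripper_width: 0.997
grasp_force: 0.0
```

{"name": "servo_tool", "arguments": {"motion": [-1,0,0,0,0,-1,0,0,0,0,-1,0,0,0,0,-1,0,0,0,0,-1,0,0,0,0]}}

```text
time: 4.05
tool_pos: [0.5413, -0.2138, 0.101]
tool_rot: [0.0, 1.0, -0.0, 0.0]
contact_force: [-0.8, 1.2, 3.6]
gripper_width: 0.219
grasp_force: 58.6
```

{"name": "servo_tool", "arguments": {"motion": [-1,0,0,0,0,-1,0,0,0,0,-1,0,0,0,0]}}

```text
time: 4.42
tool_pos: [0.5413, -0.2138, 0.101]
tool_rot: [0.0, 1.0, -0.0, 0.0]
contact_force: [-0.2, 1.5, 5.1]
gripper_width: 0.219
grasp_force: 58.8
```

{"name": "servo_tool", "arguments": {"motion": [-1,0,0,-0.15,0,-1,0,0,-0.4,0,-1,0,0,-0.7,0,-1,0,0,-1,0,-1,0,0,-1,0]}}

```text
time: 5.05
tool_pos: [0.5425, -0.2148, 0.2241]
tool_rot: [0.002, 1.0, -0.0, 0.003]
contact_force: [0.3, -0.1, -2.9]
gripper_width: 0.221
grasp_force: 58.7
```

```bash
python3 b.py w3 punch
cat > g.py <<'E'
from h import *
im,d,c,P=grab("top")
for r in models.regions_of("top","guide")[:1]:
    q=cloud(r["mask"],d,c,P);k=q[(q[:,2]>.03)]
    print(manip.state()['tool_pos'],r["p"],k.mean(0),len(k))
E
python3 g.py
```

```text
[ 0.54130447 -0.21405831  0.22122783]
punch 0.81 [253. 265.] 5239 [ 0.5485 -0.2163  0.2594] [ 0.5352 -0.2277  0.1445] [ 0.5566 -0.2056  0.2749]
0.08 0.089 23 [ 0.4558 -0.2031  0.0858] [0.1456 0.0204 0.0033]
0.145 0.156 49 [ 0.5444 -0.217   0.1505] [0.0039 0.0084 0.0107]
[ 0.53971162 -0.21311456  0.21748412] 0.59 [0.49961349 0.22146507 0.0381914 ] 292
```

{"name": "servo_tool", "arguments": {"motion": [-1,-0.1,-0.3,0,0,-1,-0.2,-0.7,0,0,-1,-0.3,-1,0,0]}}

```text
time: 5.62
tool_pos: [0.5035, -0.092, 0.2178]
tool_rot: [-0.001, 1.0, -0.0, -0.002]
contact_force: [0.1, 0.6, -2.6]
gripper_width: 0.217
grasp_force: 59.2
```

{"name": "servo_tool", "arguments": {"motion": [-1,-0.1,-0.4,0,0,-1,-0.2,-0.8,0,0,-1,-0.3,-1,0,0]}}

```text
time: 6.0
tool_pos: [0.4674, 0.0283, 0.2181]
tool_rot: [-0.0, 1.0, 0.001, -0.002]
contact_force: [-0.6, 0.2, -2.8]
gripper_width: 0.219
grasp_force: 59.2
```

{"name": "servo_tool", "arguments": {"motion": [-1,-0.1,-0.4,0,0,-1,-0.2,-0.8,0,0,-1,-0.3,-1,0,0]}}

```text
time: 6.38
tool_pos: [0.4314, 0.148, 0.2181]
tool_rot: [0.0, 1.0, 0.001, -0.002]
contact_force: [1.1, -0.4, -3.9]
gripper_width: 0.214
grasp_force: 59.5
```

{"name": "servo_tool", "arguments": {"motion": [-1,0,-0.4,0,0,-1,0,-0.62,0,0,-1,0,-0.62,0,0,-1,0,-0.62,0,0]}}

```text
time: 6.88
tool_pos: [0.4325, 0.22, 0.2189]
tool_rot: [0.001, 1.0, -0.0, -0.001]
contact_force: [0.6, -0.6, -3.6]
gripper_width: 0.216
grasp_force: 59.7
```

```bash
python3 b.py w4 guide punch
```

```text
[0.43278345 0.21985694 0.21930562]
guide 0.78 [253. 108.] 7920 [0.499  0.218  0.0371] [0.4403 0.1562 0.0026] [0.5562 0.2796 0.0396]
0.027 0.045 4286 [0.4974 0.2179 0.0382] [0.0578 0.1077 0.0135]
guide 0.34 [250. 264.] 5044 [0.4389 0.2185 0.255 ] [0.4271 0.2083 0.1545] [0.4465 0.2283 0.2697]
0.094 0.14 34 [0.4335 0.218  0.1349] [0.0043 0.0086 0.009 ]
0.145 0.156 55 [0.434  0.218  0.1507] [0.0035 0.0082 0.0108]
punch 0.65 [252. 265.] 5212 [0.4388 0.2185 0.2543] [0.4259 0.2076 0.1404] [0.4465 0.2295 0.2697]
0.094 0.14 34 [0.4337 0.2181 0.1349] [0.0043 0.0086 0.009 ]
0.145 0.156 55 [0.434  0.218  0.1507] [0.0035 0.0082 0.0108]
```

View pics/w4.png

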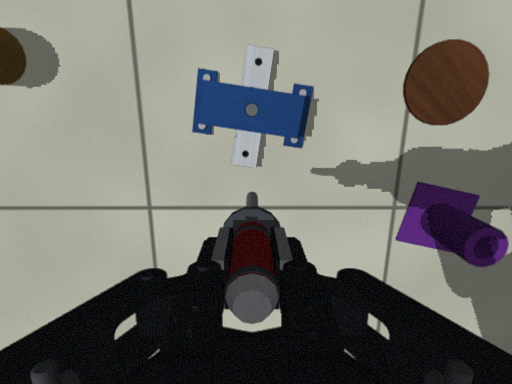

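w4 shows the punch held upright, its nose end near (252,193). The guide hole is at (251,110), and nothing stands in the way. Next I'm measuring hole and nose in the same frame.

```bash
cat > m.py <<'E'
from h import *
from scipy.optimize import least_squares
im,d,c,P=grab("wrist");s=manip.state();print(s['tool_pos'])
C=P[:3,3]
r=models.regions_of("wrist","guide")[0]
hsv=cv2.cvtColor(im,cv2.COLOR_RGB2HSV)
blue=((hsv[...,0]>100)&(hsv[...,0]<130)&(hsv[...,1]>120)).astype(np.uint8)
cs,h=cv2.findContours(blue,cv2.RETR_CCOMP,cv2.CHAIN_APPROX_NONE)
for k,hh in zip(cs,h[0]):
    if hh[3]>=0 and len(k)>12:
        w=pts(k[:,0],1.0,c,P);w=C+(w-C)*((.038-C[2])/(w[:,2]-C[2]))[:,None]
        (e,sz,a)=cv2.fitEllipse((w[:,:2]*1000).astype(np.float32));print("hole",np.round(e,2),np.round(sz,1),k[:,0].mean(0).round(1))
q=cloud(np.ones(d.shape,bool),d,c,P);t=s['tool_pos']
q=q[(abs(q[:,:2]-t[:2])<.02).all(1)]
tz=t[2]+.0187
for lo,hi,rad in [(tz-.105,tz-.06,.0045),(tz-.050,tz-.034,.010),(tz+.028,tz+.033,None)]:
    k=q[(q[:,2]>lo)&(q[:,2]<hi)]
    if len(k)<8: print(lo,hi,len(k));continue
    if rad:
        f=least_squares(lambda p:np.hypot(*(k[:,:2]-p).T)-rad,t[:2]-[.005,0],loss='soft_l1',f_scale=.001)
        print(round(lo,3),round(hi,3),len(k),f.x.round(4),np.abs(f.fun).mean().round(5))
print("tip lowest z",q[q[:,2]>.06][:,2].min())
E
python3 m.py
```

```text
[0.4332473  0.21984463 0.22018291]
hole [466.58 172.69] [ 7.8 10. ] [293.5 140.3]
hole [480.73 270.3 ] [7.7 9.8] [201.3 126.9]
hole [497.71 218.  ] [14.2 14.4] [251.  110.4]
hole [514.44 165.73] [ 8.1 10.1] [302.   93.3]
hole [529.04 263.12] [ 7.9 10. ] [206.2  78.2]
0.134 0.179 154 [0.4318 0.2179] 0.00013
0.1888829064371032 0.20488290643710322 0
tip lowest z 0.13111033062877517
```

{"name": "servo_tool", "arguments": {"motion": [-1,0.3,0,0.2,0,-1,0.55,0,0.4,0,-1,0.55,0,0.58,0,-1,0.55,0,0.58,0,-1,0.55,0,0.58,0]}}

```text
time: 7.75
tool_pos: [0.4996, 0.2206, 0.1519]
tool_rot: [-0.0, 1.0, -0.0, 0.001]
contact_force: [-1.0, 0.1, -2.8]
gripper_width: 0.219
grasp_force: 59.7
```

```bash
python3 m.py; python3 b.py w5; python3 -c "
import cv2;i=cv2.imread('pics/w5.png')[130:290,170:340];cv2.imwrite('pics/w5c.png',cv2.resize(i,None,fx=3.5,fy=3.5))"
```

```text
[0.49986991 0.22075603 0.15245883]
hole [521.05 167.17] [8.6 9.6] [311.2 163.2]
hole [535.19 262.48] [9.  9.2] [199.8 146.8]
0.066 0.111 153 [0.4985 0.2188] 0.00013
0.12115882601478777 0.13715882601478777 1
tip lowest z 0.06293033476432663
[0.49989016 0.22089577 0.15260282]
```

View pics/w5c.png

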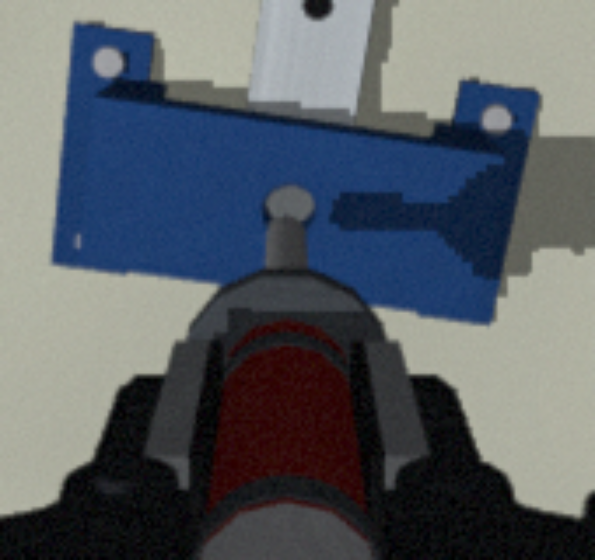

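w5c shows the hole at about crop (290,208), full-frame (252.7,189.4), with the nose rising just in front of it. I'll project that onto the guide's top plane.

```bash
cat > n.py <<'E'
from h import *
im,d,c,P=grab("wrist");C=P[:3,3];print(manip.state()['tool_pos'])
w=pts([[252.7,189.4],[252.7,183],[245.4,189],[260,189]],1.0,c,P);print((C+(w-C)*((.038-C[2])/(w[:,2]-C[2]))[:,None]).round(4))
E
python3 n.py
```

```text
[0.49977109 0.22086384 0.15238575]
[[0.4979 0.2179 0.038 ]
 [0.5037 0.2179 0.038 ]
 [0.4983 0.2244 0.038 ]
 [0.4983 0.2115 0.038 ]]
```

{"name": "servo_tool", "arguments": {"motion": [-1,-0.004,0.008,0,0,-1,-0.004,0.008,0.1,0,-1,-0.004,0.008,0.2,0,-1,-0.004,0.008,0.27,0,-1,-0.004,0.008,0.27,0]}}

```text
time: 8.57
tool_pos: [0.4977, 0.2194, 0.1168]
tool_rot: [0.0, 1.0, -0.0, -0.001]
contact_force: [-0.2, -0.2, -3.2]
gripper_width: 0.215
grasp_force: 59.7
```

{"name": "servo_tool", "arguments": {"motion": [-1,0,0,0,0,-1,0,0,0,0]}}

```text
time: 8.82
tool_pos: [0.4992, 0.2198, 0.1191]
tool_rot: [-0.0, 1.0, -0.0, 0.001]
contact_force: [0.3, 0.0, -3.0]
gripper_width: 0.22
grasp_force: 59.7
```

{"name": "servo_tool", "arguments": {"motion": [-1,0,0,0.012,0,-1,0,0,0.024,0,-1,0,0,0.036,0,-1,0,0,0.048,0,-1,0,0,0.048,0]}}

```text
time: 9.45
tool_pos: [0.4986, 0.2196, 0.1125]
tool_rot: [0.0, 1.0, -0.0, -0.0]
contact_force: [-0.1, 0.4, -3.2]
gripper_width: 0.218
grasp_force: 59.7
```

{"name": "servo_tool", "arguments": {"motion": [-1,0,0,0.01,0,-1,0,0,0.02,0,-1,0,0,0.03,0,-1,0,0,0.03,0]}}

```text
time: 9.95
tool_pos: [0.4986, 0.2197, 0.109]
tool_rot: [0.0, 1.0, -0.0, -0.0]
contact_force: [0.2, 0.7, -2.9]
gripper_width: 0.219
grasp_force: 59.7
```

{"name": "servo_tool", "arguments": {"motion": [-1,0,0,0.01,0,-1,0,0,0.02,0,-1,0,0,0.03,0,-1,0,0,0.03,0]}}

```text
time: 10.45
tool_pos: [0.499, 0.2198, 0.1059]
tool_rot: [-0.0, 1.0, -0.0, 0.0]
contact_force: [0.7, 0.4, -1.5]
gripper_width: 0.218
grasp_force: 59.7
```

{"name": "servo_tool", "arguments": {"motion": [-1,0,0,0.01,0,-1,0,0,0.02,0,-1,0,0,0.03,0,-1,0,0,0.03,0]}}

```text
time: 10.95
tool_pos: [0.4992, 0.2198, 0.1026]
tool_rot: [-0.0, 1.0, -0.0, 0.001]
contact_force: [-1.2, 0.2, 2.5]
gripper_width: 0.219
grasp_force: 59.9
```

{"name": "servo_tool", "arguments": {"motion": [-1,0,0,0.01,0,-1,0,0,0.02,0,-1,0,0,0.02,0]}}

```text
time: 11.32
tool_pos: [0.4993, 0.2199, 0.1003]
tool_rot: [-0.0, 1.0, -0.0, 0.001]
contact_force: [-0.3, -0.5, 6.4]
gripper_width: 0.218
grasp_force: 60.1
```

{"name": "servo_tool", "arguments": {"motion": [-1,0,0,0.008,0,-1,0,0,0.013,0,-1,0,0,0.013,0]}}

```text
time: 11.7
tool_pos: [0.4996, 0.22, 0.0992]
tool_rot: [-0.0, 1.0, -0.0, 0.001]
contact_force: [-1.3, 0.8, 7.7]
gripper_width: 0.214
grasp_force: 60.3
```

{"name": "servo_tool", "arguments": {"motion": [-1,0,0,0.007,0,-1,0,0,0.007,0]}}

```text
time: 11.95
tool_pos: [0.4997, 0.22, 0.0986]
tool_rot: [-0.0, 1.0, -0.0, 0.001]
contact_force: [-1.1, -0.2, 8.6]
gripper_width: 0.222
grasp_force: 60.3
```

{"name": "servo_tool", "arguments": {"motion": [-1,0,0,0.007,0,-1,0,0,0.007,0]}}

```text
time: 12.2
tool_pos: [0.4998, 0.2201, 0.098]
tool_rot: [-0.0, 1.0, -0.0, 0.001]
contact_force: [-1.5, 0.1, 8.5]
gripper_width: 0.218
grasp_force: 60.4
```

{"name": "servo_tool", "arguments": {"motion": [-1,0,0,0.007,0,-1,0,0,0.007,0]}}

```text
time: 12.45
tool_pos: [0.5, 0.2201, 0.0974]
tool_rot: [-0.0, 1.0, -0.0, 0.001]
contact_force: [-1.0, -0.6, 9.3]
gripper_width: 0.219
grasp_force: 60.5
```

{"name": "servo_tool", "arguments": {"motion": [-1,0,0,0.007,0,-1,0,0,0.007,0]}}

```text
time: 12.7
tool_pos: [0.4994, 0.22, 0.0957]
tool_rot: [-0.0, 1.0, -0.0, 0.001]
contact_force: [-0.7, -0.8, 5.9]
gripper_width: 0.217
grasp_force: 60.9
```

{"name": "servo_tool", "arguments": {"motion": [-1,0,0,0,0,-1,0,0,0,0]}}

```text
time: 12.95
tool_pos: [0.4995, 0.22, 0.0957]
tool_rot: [-0.0, 1.0, -0.0, 0.001]
contact_force: [-1.7, -0.3, 6.8]
gripper_width: 0.219
grasp_force: 60.9
```

```bash
python3 m.py
```

```text
[0.49946779 0.21994835 0.09568791]
hole [522.18 168.62] [8.3 9. ] [324.2 175.8]
hole [535.91 260.89] [8.4 8.8] [187.3 155.8]
0.009 0.054 2039 [0.5097 0.2193] 0.00885
0.06438790869389845 0.08038790869389845 0
tip lowest z 0.08091237967047649
```

```bash
cat > k.py <<'E'
from h import *
im,d,c,P=grab("wrist");s=manip.state();t=s['tool_pos']
for r in models.regions_of("wrist","punch")[:1]:
    q=cloud(r["mask"],d,c,P)-t
    print(r["p"],np.percentile(q[:,2],[50,80,90,98]).round(4)); k=q[q[:,2]>.044]; print(len(k),k.mean(0).round(4))
E
python3 k.py
```

```text
0.85 [0.0372 0.0495 0.0503 0.0509]
1956 [ 0.0018 -0.0018  0.0487]
```

{"name": "servo_tool", "arguments": {"motion": [-1,0,0,0.008,0,-1,0,0,0.008,0]}}

```text
time: 13.4
tool_pos: [0.4996, 0.22, 0.0949]
tool_rot: [-0.0, 1.0, -0.0, 0.001]
contact_force: [-1.6, -1.3, 7.5]
gripper_width: 0.218
grasp_force: 60.9
```

{"name": "servo_tool", "arguments": {"motion": [-1,0,0,-0.1,0,-1,0,0,-0.3,0,-1,0,0,-0.6,0,-1,0,0,-1,0,-1,0,0,-1,0]}}

```text
time: 14.02
tool_pos: [0.5007, 0.2202, 0.2177]
tool_rot: [-0.001, 1.0, -0.0, 0.004]
contact_force: [-0.4, 1.2, -3.2]
gripper_width: 0.217
grasp_force: 60.0
```

{"name": "servo_tool", "arguments": {"motion": [-1,0,0.3,-0.1,0,-1,0,0.7,-0.1,0,-1,0,1,-0.1,0]}}

```text
time: 14.4
tool_pos: [0.4971, 0.0981, 0.2226]
tool_rot: [0.0, 1.0, -0.0, -0.002]
contact_force: [-1.0, -0.3, -4.0]
gripper_width: 0.217
grasp_force: 59.9
```

{"name": "servo_tool", "arguments": {"motion": [-1,0.1,0.4,0,0,-1,0.2,0.8,0,0,-1,0.2,1,0,0]}}

```text
time: 14.78
tool_pos: [0.5214, -0.0224, 0.2223]
tool_rot: [-0.0, 1.0, -0.001, -0.002]
contact_force: [-0.2, 0.0, -2.3]
gripper_width: 0.221
grasp_force: 60.0
```

{"name": "servo_tool", "arguments": {"motion": [-1,0.05,0.4,0,0,-1,0.1,0.8,0,0,-1,0.15,1,0,0]}}

```text
time: 15.15
tool_pos: [0.5392, -0.1419, 0.2225]
tool_rot: [-0.001, 1.0, -0.001, -0.002]
contact_force: [0.5, 0.7, -3.5]
gripper_width: 0.215
grasp_force: 60.0
```

{"name": "servo_tool", "arguments": {"motion": [-1,0,0.35,0,0,-1,0,0.6,0,0,-1,0,0.6,0,0,-1,0,0.6,0,0,-1,0,0.6,0,0]}}

```text
time: 15.78
tool_pos: [0.5405, -0.2111, 0.225]
tool_rot: [-0.0, 1.0, 0.0, -0.0]
contact_force: [-0.2, -0.1, -2.8]
gripper_width: 0.216
grasp_force: 60.0
```

```bash
python3 m.py; python3 b.py w6 stand_mouth; python3 k.py
```

```text
[ 0.54057732 -0.21120077  0.22528506]
[ 0.54067345 -0.21153401  0.22566993]
stand_mouth 0.93 [ 98. 276.] 1523 [ 0.3874 -0.0123  0.005 ] [ 0.3536 -0.0552  0.002 ] [0.4107 0.0223 0.0638]
0.027 0.045 143 [ 0.3839 -0.0126  0.0359] [0.01   0.0279 0.018 ]
stand_mouth 0.72 [389. 259.] 3601 [ 0.4345 -0.3726  0.0239] [ 0.4053 -0.4195  0.0041] [ 0.4583 -0.3438  0.087 ]
0.027 0.045 317 [ 0.4253 -0.3758  0.0359] [0.0316 0.0355 0.018 ]
0.08 0.089 594 [ 0.4236 -0.3812  0.0842] [0.0343 0.0406 0.0085]
0.72 [0.036  0.0495 0.0501 0.0508]
1945 [ 0.0018 -0.0016  0.0486]Traceback (most recent call last):
  File "m.py", line 5, in <module>
    r=models.regions_of("wrist","guide")[0]
      ~~~~~~~~~~~~~~~~~~~~~~~~~~~~~~~~~~^^^
IndexError: list index out of range
```

View pics/w6.png

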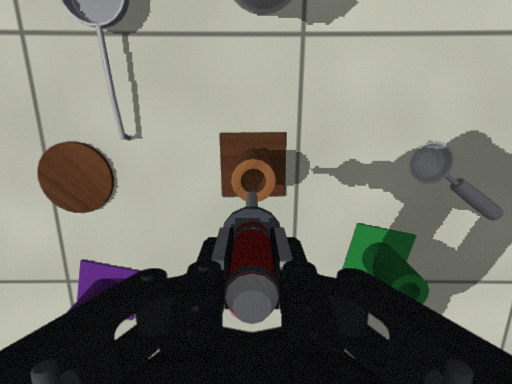

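w6 shows the brown stand's empty bore at (254,180), with the nose just in front of it. I'm lining up and lowering the nose.

{"name": "servo_tool", "arguments": {"motion": [-1,0.007,0.016,0,0,-1,0.007,0.016,0.15,0,-1,0.007,0.016,0.35,0,-1,0.007,0.016,0.55,0,-1,0.007,0.016,0.6,0]}}

```text
time: 16.7
tool_pos: [0.5395, -0.2133, 0.1499]
tool_rot: [-0.001, 1.0, -0.0, -0.003]
contact_force: [-0.0, 0.0, -4.0]
gripper_width: 0.221
grasp_force: 60.0
```

{"name": "servo_tool", "arguments": {"motion": [-1,0,0,0,0,-1,0,0,0,0]}}

```text
time: 16.95
tool_pos: [0.5421, -0.2146, 0.1549]
tool_rot: [0.0, 1.0, -0.0, 0.001]
contact_force: [0.6, -1.2, -3.0]
gripper_width: 0.213
grasp_force: 60.0
```

```bash
cat > r.py <<'E'
from h import *
im,d,c,P=grab("wrist");t=manip.state()['tool_pos'];print(t)
q=cloud(np.ones(d.shape,bool),d,c,P);from scipy.optimize import least_squares
k=q[(np.hypot(q[:,0]-.54,q[:,1]+.215)<.03)&(q[:,2]>.005)&(q[:,2]<.082)]
f=least_squares(lambda p:np.hypot(*(k[:,:2]-p).T)-.022,[.54,-.215],loss='soft_l1',f_scale=.001);print("stand",len(k),f.x.round(4))
for lo,hi,rad in [(t[2]-.072,t[2]-.045,.0045),(t[2]-.039,t[2]-.018,.01)]:
    lo=max(lo,.088);k=q[(np.hypot(*(q[:,:2]-t[:2]).T)<.014)&(q[:,2]>lo)&(q[:,2]<hi)]
    if len(k)>9:
        f=least_squares(lambda p:np.hypot(*(k[:,:2]-p).T)-rad,t[:2]-[.005,0],loss='soft_l1',f_scale=.001);print(rad,len(k),f.x.round(4))
E
python3 r.py
```

```text
[ 0.54217174 -0.21467735  0.15507701]
stand 1518 [ 0.5405 -0.2154]
0.0045 74 [ 0.5409 -0.2165]
```

{"name": "servo_tool", "arguments": {"motion": [-1,-0.005,-0.008,0,0,-1,-0.005,-0.008,0.07,0,-1,-0.005,-0.008,0.14,0,-1,-0.005,-0.008,0.2,0,-1,-0.005,-0.008,0.2,0]}}

```text
time: 17.62
tool_pos: [0.5401, -0.2129, 0.1282]
tool_rot: [-0.001, 1.0, -0.0, -0.001]
contact_force: [0.1, 0.7, -4.1]
gripper_width: 0.217
grasp_force: 60.0
```

{"name": "servo_tool", "arguments": {"motion": [-1,0,0,0.05,0,-1,0,0,0.1,0,-1,0,0,0.14,0,-1,0,0,0.14,0,-1,0,0,0.14,0]}}

```text
time: 18.25
tool_pos: [0.5409, -0.2133, 0.113]
tool_rot: [0.0, 1.0, -0.0, 0.0]
contact_force: [-0.6, -0.1, -3.6]
gripper_width: 0.218
grasp_force: 60.0
```

{"name": "servo_tool", "arguments": {"motion": [-1,0.002,0.003,0.03,0,-1,0.002,0.003,0.06,0,-1,0.002,0.003,0.085,0,-1,0.002,0.003,0.085,0,-1,0.002,0.003,0.085,0]}}

```text
time: 18.88
tool_pos: [0.5411, -0.2137, 0.1027]
tool_rot: [0.0, 1.0, -0.0, 0.0]
contact_force: [0.0, 0.2, -3.0]
gripper_width: 0.22
grasp_force: 60.0
```

{"name": "servo_tool", "arguments": {"motion": [-1,0,0,0.006,0,-1,0,0,0.012,0,-1,0,0,0.012,0]}}

```text
time: 19.25
tool_pos: [0.541, -0.2137, 0.1012]
tool_rot: [-0.0, 1.0, -0.0, -0.0]
contact_force: [0.2, 0.2, -3.7]
gripper_width: 0.215
grasp_force: 60.0
```

{"name": "servo_tool", "arguments": {"motion": [-1,0,0,0.008,0,-1,0,0,0.008,0]}}

```text
time: 19.5
tool_pos: [0.5412, -0.2137, 0.101]
tool_rot: [0.0, 1.0, -0.0, 0.0]
contact_force: [-3.6, 1.2, 2.0]
gripper_width: 0.216
grasp_force: 60.3
```

Seated: the stand now carries it. Releasing and lifting clear.

{"name": "servo_tool", "arguments": {"motion": [0,0,0,0,0,1,0,0,0,0,1,0,0,0,0,1,0,0,0,0,1,0,0,0,0]}}

```text
time: 20.12
tool_pos: [0.5411, -0.2137, 0.1003]
tool_rot: [0.0, 1.0, -0.0, 0.0]
contact_force: [-0.7, 0.3, -0.2]
gripper_width: 1.001
grasp_force: 0.0
```

{"name": "servo_tool", "arguments": {"motion": [1,0,0,0,0,1,0,0,-0.1,0,1,0,0,-0.4,0,1,0,0,-0.9,0,1,0,0,-1,0]}}

```text
time: 20.75
tool_pos: [0.5436, -0.215, 0.2274]
tool_rot: [0.003, 1.0, -0.0, 0.005]
contact_force: [-0.1, 0.4, -0.2]
gripper_width: 1.002
grasp_force: 0.0
```

{"name": "servo_tool", "arguments": {"motion": [1,-0.2,0,-0.4,0,1,-0.4,0,-0.4,0,1,-0.4,0,-0.4,0,1,-0.4,0,-0.4,0]}}

```text
time: 21.25
tool_pos: [0.4931, -0.2134, 0.2674]
tool_rot: [-0.0, 1.0, -0.0, -0.0]
contact_force: [-1.0, -0.7, -0.2]
gripper_width: 0.999
grasp_force: 0.0
```

```bash
python3 b.py w7 punch stand_mouth
```

```text
[ 0.49316338 -0.21340002  0.26722811]
punch 0.86 [250. 127.] 819 [ 0.543  -0.2158  0.1448] [ 0.5287 -0.2305  0.0899] [ 0.555  -0.2013  0.1522]
0.094 0.14 23 [ 0.5485 -0.2154  0.1098] [0.0039 0.015  0.0216]
0.145 0.156 405 [ 0.5401 -0.2158  0.149 ] [0.0187 0.019  0.0087]
stand_mouth 0.96 [104. 245.] 2881 [ 0.3824 -0.0205  0.0317] [ 0.3539 -0.0592  0.002 ] [0.4086 0.0198 0.0867]
0.027 0.045 222 [ 0.3775 -0.0207  0.036 ] [0.0203 0.0343 0.0179]
0.08 0.089 552 [ 0.3696 -0.0156  0.0837] [0.0364 0.0423 0.0081]
stand_mouth 0.8 [249. 225.] 3330 [ 0.4165 -0.2078  0.0066] [ 0.3709 -0.2457  0.0032] [ 0.4423 -0.1698  0.087 ]
0.027 0.045 177 [ 0.4081 -0.2087  0.0361] [0.0344 0.0425 0.0176]
0.08 0.089 750 [ 0.404  -0.2077  0.084 ] [0.0432 0.0427 0.0079]
```

View pics/w7.png

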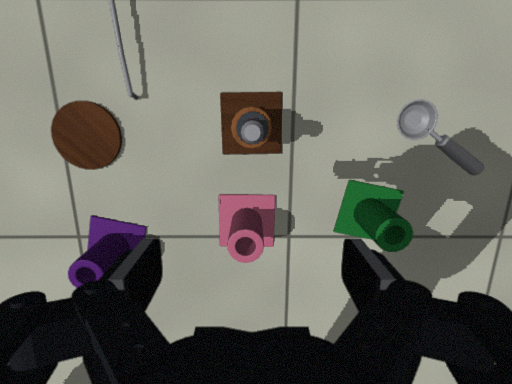

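w7 shows the punch upright and home in the brown stand at (251,130). Its cap is at the same height as at the start (98th percentile 0.152 m), within 1 mm sideways, and the gripper is clear. Handing in.

```bash
python3 -c "
from plant import job_done
print(job_done())"
```

```text
the job is handed in; nothing more can be done
None
```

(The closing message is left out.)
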